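# Hold the gauge post square with an engineer's square

## Task

Pick up the engineer's square and set its stock on the base plate of the gauge stand, blade up and towards the leaning post. Press it down onto the plate and into the corner at the foot of the post, so that the sole lies flat on the plate and the blade pushes the sprung post upright and lies flush on its face, in the middle of the post. Finish while still gripping the square and pressing it home, so that the post stays held square; leave everything else on the bench alone.

Things in the scene. Friction and masses are not known exactly. Their poses are not given: they have to be found in the camera images.
- square: loose steel engineer's square, about 0.18 kg, an L standing upright: a dark stock (bar 95 long, 18 thick, 30 mm tall) along its x axis, and a bright flat blade (22 wide along x, 5 thick) that rises at the +x end of the stock to 74 mm above the sole, its outer edge in one plane with the stock's +x end. Origin at the centre of the sole (underside of the stock); z up, y across the thickness
- stock (a point): centre of the square's stock, half-way up (15 mm above the sole), axes as the square's. A good place to take it, across the 18 mm thickness, is 20 to 30 mm from here towards -x, away from the blade
- square_heel (a point): outer corner of the square: bottom edge of the +x end, in the middle of the thickness; 47.5 mm from the stock's centre along x and 15 mm below it
- square_tail (a point): bottom edge of the stock's other (-x) end, 47.5 mm from the stock's centre and 15 mm below it
- plate: fixed flat steel base plate of the gauge stand, 145 along its x axis, 80 along y, 12 mm thick, lying on the bench; origin at the centre of its underside. The post stands near its +x end
- shoe: fixed foot on the plate that carries the post: a block 30 wide, 14 mm high over the plate, its flat face towards the plate's -x lying 42 mm from the plate's centre towards +x; two cheeks (41 mm over all, 34 mm high) with the pivot bolt stand 5 mm behind that face
- post_top (a point): the upper edge of the face of the post that looks to the plate's -x, in the middle. It is a square steel post, 26 x 26 mm, carried over the shoe on a pivot bolt across the plate (along y) 25 mm above the plate; the pivot lies 13 mm behind the face, on the plate's centre line. The top is 72 mm above the plate. Upright, its face is in one plane with the shoe's face; at rest it leans towards the plate's -x, over the plate
- post (a joint): lean of the post in rad: 0 is upright (square to the plate), positive leans towards the plate's -x. A spring brings it back to a lean of about 0.16 (0.9 N m per rad); holding it upright at the top of the blade takes about 3 N
- corner (a point): the inside corner: where the plane of the shoe's face meets the plate's top, on the centre line; axes as the plate's (x points from the open plate into the post). Here the square's outer corner belongs, with the square's x along this x
- timer: bystander: white timer box 60 x 60 mm, 18 high; origin under its centre
- loading_cap: bystander: round steel cap with a knob, 56 mm wide, 29 high; origin under its centre
- spanner: bystander: open spanner, 213 mm long, lying flat; origin under its centre
- coupling: bystander: hexagonal steel coupling 19 mm wide, 22 high, standing; origin under its centre

How it is judged (in metres and radians):
On the way:
1. the square is lifted clear of the bench in the gripper (height (world z) of stock above 0.04 m and contact force between the fingers and square above 1 N), for 0.2 s.
At the end, for the whole second after the job is handed in: Square gripped, still, on the plate (>3 N), sole within 1.5 mm and tilt under 1.4 deg; outer corner within 2 mm of the foot corner, 7 mm of the centre line, yaw under 3.4 deg off; it presses the post (>1 N), which is upright within 1.5 deg (contact force between the fingers and square above 1 N and contact force between square and plate above 3 N and contact force between square and post above 1 N and value of joint post between -0.025 and 0.03 rad and angle between square's own z axis and vertical below 0.025 rad and z of each of square_heel, square_tail in the frame of corner below 0.0015 m and x of square_heel in the frame of corner above -0.002 m and y of square_heel in the frame of corner between -0.007 and 0.007 m and x of square_tail in the frame of corner below -0.08 m and angle between the x axis of square and the x axis of plate, either way round below 0.06 rad and linear speed of square below 0.02 m/s); the arm keeps its last pose, push and grip.
It fails at once if a bystander is shifted by more than 20 mm (distance of any of timer, loading_cap, spanner, coupling from where it was at the start of the episode above 0.02 m).
It also fails if it takes over 51 s, if anything falls off the work surface, if the arm or the gripper's body presses on something with over 40 N, if the wrist force passes 120 N, or if a joint passes its speed limit or range.

## Robot

A 6-joint arm with a two-finger parallel gripper is mounted at the origin on a cart in front of the work surface, level with it; the furniture and walls round the work are solid. World frame = base frame: x ahead of the robot, y to its left, z up, the work surface at z = 0. Lengths are in m, angles in degrees, forces in N, time in s.
With the tool pointing down it reaches from about 0.3 to 0.75 m from the base axis. Payload 8.5 kg.
Tool frame: the origin (TCP) lies on the mounting face of the last link; the fingertips stand tip_extent ahead of it and the grasp point (between the pads) lies 155 mm ahead of it (tip_extent is the distance from the TCP to the fingertips, in m); z points along the fingers, y is the line along which they close (so a half turn about z gives the same grasp; the last joint's range is limited). The gripper opens to 85 mm and grips with 20 to 120 N. Pads are 22 mm wide; open, the fingers measure 114 mm over their backs; the gripper's body (76 mm by 85 mm) begins 54 mm behind the grasp point. The pads swing forward as they close: fully open they stand 13 mm farther back than shut.
Start: joints at [-78.111, 21.807, 74.336, -0, 83.858, -12.336], TCP at [0.226, -0.502, 0.405] pointing down, gripper open.
Joint ranges: [-178.18, 178.18], [-50.72, 133.34], [12.68, 142.11], [-81.47, 261.47], [9.98, 163.14], [-165.26, 165.26]. Speed limits (degrees/s): [136.94, 136.94, 180, 180, 180, 180].

## Interface

Orientations are given as a 3x3 rotation matrix whose columns are the frame's x, y, z axes.
In Python, from rig import observe, get_image, camera_params, close_job, tip_extent gives the robot as it stands.
- The arm moves only by the shell command python3 -m creep 'ROWS' [FORCE]. ROWS is JSON, a list of rows, each an object with "jaw": the gripper's target within -1 to 1 (shut at 1, half-way at 0, fully open at -1); "travel": the shift along the world's x, y, z in mm, a list of three; "roll": the turn about the world's z in rad. A call has 1 to 12 rows; each row is the pose to reach, as a shift and turn from the pose commanded when the call began; what a row does not reach only later rows make up. A row lasts 1/10 s, in which the tool goes at most 50 mm and 8.59 degrees, less where a joint would pass 70% of its speed; a pose out of reach is approached as far as the arm can. A call with a gripper value outside its range is refused whole. The fingers move at their own pace and stop on an object; FORCE is the grip in N (left out, the last holds). Time passes only in rows, so rows that repeat a pose let the fingers close. It gives the time, the measured TCP pose, the force, the opening and the grip force at its end, in the units of the state.
- observe(): the state, without advancing time (a new reading comes with each control period).
- get_image(name): name is "side" or "top"; returns (picture, depth): 480x640x3 uint8, red, green, blue; 480x640 float32, m along the optical axis (not along the pixel's ray), 0 where there is no reading.
- camera_params(name): a dict with "mtx" (3x3 intrinsics, pixels), "dist_coeffs" ([k1, k2, p1, p2, k3] as OpenCV has them; the pictures are not rectified), "extrinsics" (4x4, takes a point from camera to world coordinates). Camera axes: x right, y down, z forward; pixel columns grow to the right and rows downward; lengths in m; the calibration is good to about 2 mm. A picture is of the moment at which its call begins. camera_params takes no time and is no camera call.
- close_job(): hands the job in; it is judged then, once.
The state is a dict: "time_s": time; "q": joint angles; "qvel": joint speeds; "joint_efforts": joint torques, N m; "position": TCP position; "tool_rot": TCP orientation; "ft_force": force on the tool from outside, world axes, zero at the start; "wrist_torque": the same for the moment, N m; "grip_width": finger opening in m; "gripper_force": force on a finger pad.
Only numpy, scipy, OpenCV 4.12 (cv2) and the standard library are available. Lean on these libraries where they do the work, as an engineer would, in place of code of your own. Each camera call takes 0.05 s, during which the arm holds its last target. There are 200 camera calls.

## Working session

There is one attempt and no reset: what is moved stays moved. The work goes in short steps, Python scripts to look and compute and a shell command to move; the robot and the scene stay as the last step left them, time stands still between calls to the robot, and variables do not carry over. Pictures are saved under pics/ and viewed, at most 10 in all, crops included, and the job is handed in when it is done.

```bash
mkdir -p pics; python3 - <<'E'
from rig import *
import cv2,numpy as np
for n in("top","side"):
    p,d=get_image(n); cv2.imwrite(f"pics/{n}0.png",p[:,:,::-1]); np.save(f"{n}0.npy",d)
    c=camera_params(n); print(n,c["mtx"],c["dist_coeffs"],c["extrinsics"])
s=observe();print(s["time_s"],s["position"],s["tool_rot"],tip_extent if not callable(tip_extent) else tip_extent())
E
```

```text
top [[608.48803105   0.         313.33335709]
 [  0.         608.48803105 248.22748688]
 [  0.           0.           1.        ]] [-0.13973341  0.          0.          0.          0.        ] [[-0.01074866 -0.98504534  0.1719597   0.25180286]
 [-0.99988173  0.01247966  0.00898843  0.16448237]
 [-0.01100001 -0.17184275 -0.98506298  1.689294  ]
 [ 0.          0.          0.          1.        ]]
side [[454.97069366   0.         322.49298691]
 [  0.         454.97069366 242.06524142]
 [  0.           0.           1.        ]] [0.01331535 0.         0.         0.         0.        ] [[ 0.99729628 -0.01475979  0.07198798  0.43854782]
 [-0.06956456 -0.50533776  0.86011309 -0.70484191]
 [ 0.02368316 -0.8627954  -0.50499823  0.60793268]
 [ 0.          0.          0.          1.        ]]
0.1 [ 0.22565374 -0.50153624  0.40418918] [[ 9.11951673e-01  4.10297529e-01 -2.88581547e-04]
 [ 4.10297547e-01 -9.11950816e-01  1.27772870e-03]
 [ 2.61076750e-04 -1.28363113e-03 -9.99999142e-01]] 0.1734
```

View pics/top0.png

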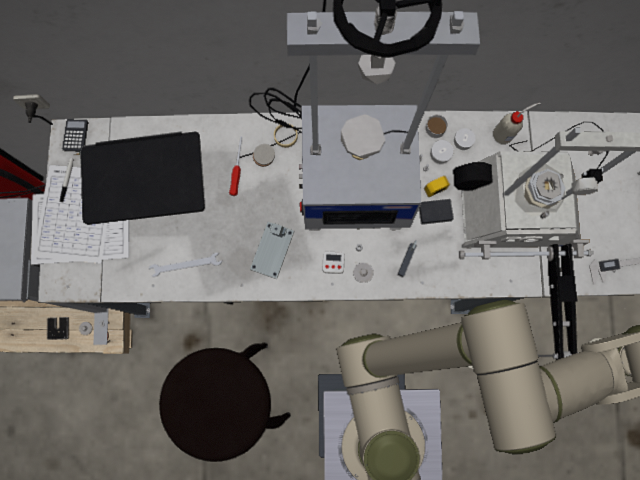

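View pics/side0.png

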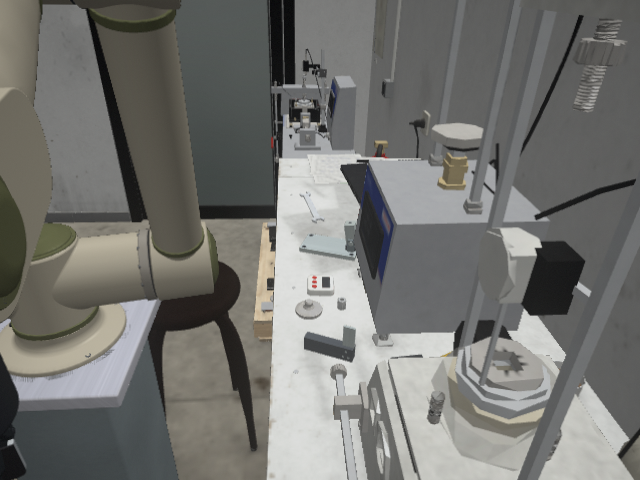

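The top view shows the square at about (407,258), the plate at (272,250) with the post towards (280,230), the timer at (333,263) and the cap at (363,272). I'll enlarge both views.

```bash
cat > h.py <<'E'
import cv2,numpy as np
from rig import camera_params
def ray(n,uv):
    c=camera_params(n);x=cv2.undistortPoints(np.array(uv,float).reshape(-1,1,2),np.array(c["mtx"]),np.array(c["dist_coeffs"])).reshape(-1,2)
    E=np.array(c["extrinsics"]);return E[:3,3],np.c_[x,np.ones(len(x))]@E[:3,:3].T
def onz(n,uv,z):
    o,r=ray(n,uv);return o+r*((np.asarray(z)-o[2])/r[:,2])[:,None]
def proj(n,P):
    c=camera_params(n);T=np.linalg.inv(np.array(c["extrinsics"]))
    return cv2.projectPoints(np.array(P,float).reshape(-1,1,3),cv2.Rodrigues(T[:3,:3])[0],T[:3,3],np.array(c["mtx"]),np.array(c["dist_coeffs"]))[0].reshape(-1,2)
E
python3 - <<'E'
import cv2,numpy as np
a=cv2.imread("pics/top0.png");b=cv2.imread("pics/side0.png")
z=lambda im,x,y,w,h,s:cv2.resize(im[y:y+h,x:x+w],None,fx=s,fy=s,interpolation=cv2.INTER_CUBIC)
t1=z(a,245,215,60,70,8);t2=z(a,390,230,38,56,8)
H=560;o=np.zeros((H,800,3),np.uint8);o[:560,:480]=t1;o[:448,490:794]=t2;cv2.imwrite("pics/topc.png",o)
s1=z(b,290,210,80,56,6);s2=z(b,290,315,80,56,6)
cv2.imwrite("pics/sidec.png",np.vstack([s1[:290],s2[:290]]) if 0 else np.vstack([cv2.resize(b[215:260,290:370],None,fx=6,fy=6,interpolation=2),cv2.resize(b[320:368,290:370],None,fx=6,fy=6,interpolation=2)]))
E
```

```text
(no output)
```

View pics/topc.png

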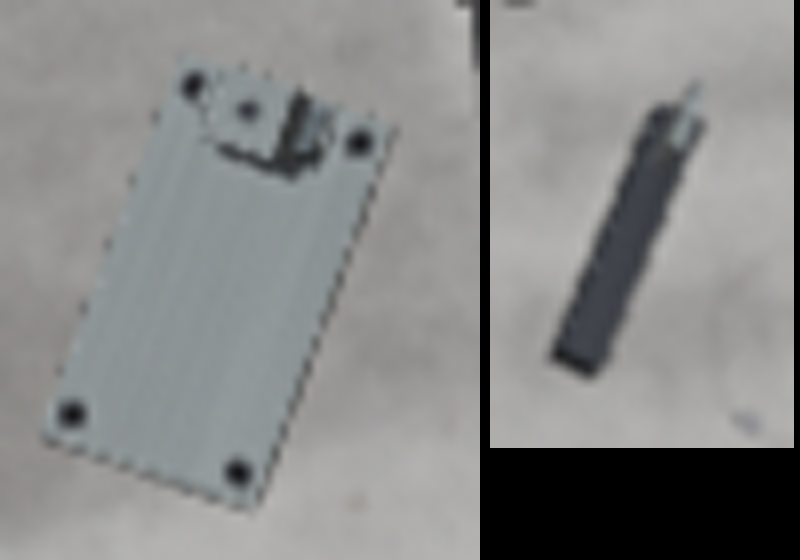

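View pics/sidec.png

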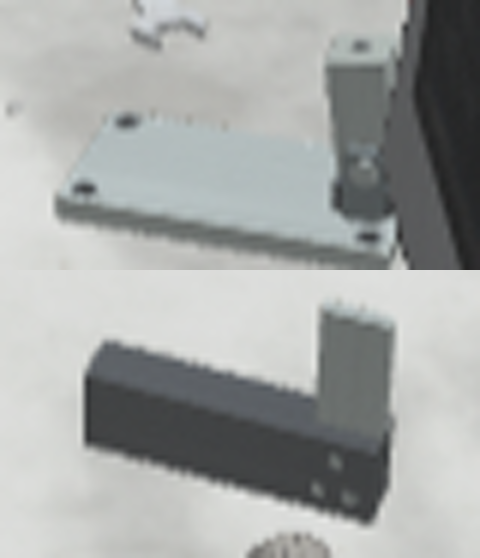

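The crops show the corners of the plate's top face and of the stock clearly in both views. I'll fit both poses to these corners.

```bash
cat > fit.py <<'E'
from h import *
from scipy.optimize import least_squares
def fit(obs,x0,zfree=False):
    def res(p):
        c,s=np.cos(p[2]),np.sin(p[2]);r=[]
        for n,l,uv in obs:
            P=[p[0]+c*l[0]-s*l[1],p[1]+s*l[0]+c*l[1],l[2]+(p[3] if zfree else 0)]
            r+=list(proj(n,[P])[0]-uv)
        return r
    s=least_squares(res,x0,loss='soft_l1');return s.x,np.round(np.array(res(s.x)).reshape(-1,2),1)
E
python3 - <<'E'
from fit import *
q=.44
T1=lambda u,v:(245+u/8-q,215+v/8-q)
T2=lambda u,v:(390+(u-490)/8-q,230+v/8-q)
S1=lambda u,v:(290+u/6-.42,215+v/6-.42)
S2=lambda u,v:(290+u/6-.42,320+(v-270)/6-.42)
a,b=.0725,.04
pt=[("top",(-a,-b,.012),T1(255,508)),("top",(-a,b,.012),T1(45,440)),("top",(a,-b,.012),T1(393,125)),("top",(a,b,.012),T1(183,62))]
ps=[("side",(-a,-b,.012),S1(57,198)),("side",(-a,b,.012),S1(117,115)),("side",(a,-b,.012),S1(392,252))]
a,b=.0475,.009
st=[("top",(-a,b,.03),T2(555,345)),("top",(-a,-b,.03),T2(605,363)),("top",(a,-b,.03),T2(705,127)),("top",(a,b,.03),T2(655,105))]
ss=[("side",(-a,-b,.03),S2(87,375)),("side",(-a,b,.03),S2(110,342)),("side",(-a,-b,0),S2(85,443)),("side",(a,-b,0),S2(372,522)),("side",(a,-b,.03),S2(383,450)),("side",(.0255,-.0025,.074),S2(320,308)),("side",(.0475,-.0025,.074),S2(393,320))]
x0=list(onz("top",[(272,250)],0)[0][:2])+[-.3]; x1=list(onz("top",[(407,258)],0)[0][:2])+[-.3]
for nm,o,x in(("plate",[pt,ps,pt+ps],x0),("square",[st,ss,st+ss],x1)):
    for k in o:
        p,r=fit(k,x);print(nm,np.round(p,4),np.degrees(p[2]).round(2),"rms",np.sqrt((r**2).mean()).round(2))
    print(r.tolist())
    c,s=np.cos(p[2]),np.sin(p[2])
    l=.042 if nm=="plate" else -.025
    print(nm,"corner/grasp",p[0]+c*l,p[1]+s*l)
E
```

```text
plate [ 0.5415  0.2957 -0.3386] -19.4 rms 0.47
plate [ 0.5443  0.297  -0.3499] -20.05 rms 0.44
plate [ 0.5429  0.296  -0.3409] -19.53 rms 0.6
[[0.3, 0.2], [-0.5, -0.5], [0.2, -0.3], [-0.3, -1.4], [-0.4, 0.4], [-1.1, -0.5], [-0.2, 0.7]]
plate corner/grasp 0.5824498092963311 0.28192117690196716
square [ 0.5083 -0.0793 -0.4256] -24.38 rms 0.52
square [ 0.5091 -0.0763 -0.4048] -23.19 rms 0.49
square [ 0.509  -0.0774 -0.4118] -23.59 rms 0.65
[[-0.6, 0.4], [-0.8, 0.7], [-0.8, -1.1], [-0.5, -0.8], [-0.4, -0.0], [-0.7, -0.7], [-0.1, 0.7], [0.4, 0.8], [-0.5, 0.6], [0.6, 0.1], [0.4, 1.1]]
square corner/grasp 0.48605472861053917 -0.06735795135895699
```

```bash
python3 -m creep '[{"jaw":-1,"travel":[260,434,0],"roll":-0.834},{"jaw":-1,"travel":[260,434,0],"roll":-0.834},{"jaw":-1,"travel":[260,434,0],"roll":-0.834},{"jaw":-1,"travel":[260,434,0],"roll":-0.834},{"jaw":-1,"travel":[260,434,0],"roll":-0.834},{"jaw":-1,"travel":[260,434,0],"roll":-0.834},{"jaw":-1,"travel":[260,434,0],"roll":-0.834},{"jaw":-1,"travel":[260,434,0],"roll":-0.834},{"jaw":-1,"travel":[260,434,0],"roll":-0.834},{"jaw":-1,"travel":[260,434,0],"roll":-0.834},{"jaw":-1,"travel":[260,434,0],"roll":-0.834},{"jaw":-1,"travel":[260,434,0],"roll":-0.834}]' 70; python3 -c "
from rig import *;s=observe();print(s['q'],s['position'],s['tool_rot'])"
```

```text
time_s: 1.3
position: [0.4865, -0.0651, 0.4043]
tool_rot: [[0.918, -0.396, -0.001], [-0.396, -0.918, 0.001], [-0.001, -0.0, -1.0]]
ft_force: [-0.6, -0.1, 0.5]
grip_width: 0.0858
gripper_force: 0.0
[-2.14725872e+01  1.58917058e+01  8.33935210e+01  2.62095762e-02
  8.07558578e+01  9.18419539e+01] [ 0.48653952 -0.06507976  0.4043208 ] [[ 9.18316632e-01 -3.95846323e-01 -5.02001529e-04]
 [-3.95845965e-01 -9.18316670e-01  6.82643529e-04]
 [-7.31218303e-04 -4.28167627e-04 -9.99999641e-01]]
```

```bash
python3 -m creep '[{"jaw":-1,"travel":[0,-2,-50],"roll":0},{"jaw":-1,"travel":[0,-2,-100],"roll":0},{"jaw":-1,"travel":[0,-2,-150],"roll":0},{"jaw":-1,"travel":[0,-2,-180],"roll":0},{"jaw":-1,"travel":[0,-2,-200],"roll":0},{"jaw":-1,"travel":[0,-2,-215],"roll":0},{"jaw":-1,"travel":[0,-2,-224],"roll":0},{"jaw":-1,"travel":[0,-2,-224],"roll":0},{"jaw":-1,"travel":[0,-2,-224],"roll":0}]' 70; python3 - <<'E'
from rig import *
import cv2
p,d=get_image("side");cv2.imwrite("pics/s1.png",cv2.resize(p[270:390,250:410,::-1],None,fx=5,fy=5,interpolation=2))
E
```

```text
time_s: 2.2
position: [0.4857, -0.0699, 0.1812]
tool_rot: [[0.917, -0.4, 0.001], [-0.4, -0.917, -0.0], [0.001, 0.0, -1.0]]
ft_force: [-1.0, -0.2, 0.3]
grip_width: 0.0853
gripper_force: 0.0
```

View pics/s1.png

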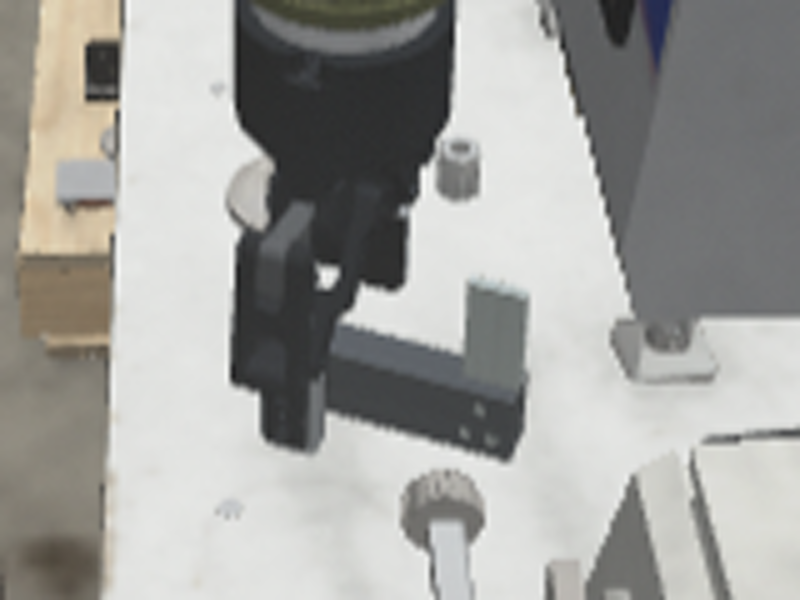

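The fingers straddle the stock: the near finger is at crop (295,440), the heel at (515,455) and the blade top at (497,285). They are clear of the coupling and the cap, so I'll close and lift.

```bash
python3 -m creep '[{"jaw":1,"travel":[0,0,0],"roll":0},{"jaw":1,"travel":[0,0,0],"roll":0},{"jaw":1,"travel":[0,0,0],"roll":0},{"jaw":1,"travel":[0,0,0],"roll":0},{"jaw":1,"travel":[0,0,0],"roll":0},{"jaw":1,"travel":[0,0,0],"roll":0},{"jaw":1,"travel":[0,0,0],"roll":0},{"jaw":1,"travel":[0,0,0],"roll":0},{"jaw":1,"travel":[0,0,0],"roll":0},{"jaw":1,"travel":[0,0,0],"roll":0},{"jaw":1,"travel":[0,0,0],"roll":0},{"jaw":1,"travel":[0,0,0],"roll":0}]' 80; python3 -c "
from rig import *;s=observe();print(s['position'],s['tool_rot'])"
```

```text
time_s: 3.45
position: [0.4857, -0.0695, 0.1811]
tool_rot: [[0.917, -0.4, 0.0], [-0.4, -0.917, -0.0], [0.0, -0.0, -1.0]]
ft_force: [-0.7, 1.3, 5.7]
grip_width: 0.0166
gripper_force: 78.7
[ 0.48569399 -0.06948573  0.18108307] [[ 9.16679007e-01 -3.99624091e-01  4.29181709e-04]
 [-3.99624095e-01 -9.16679102e-01 -8.01442149e-05]
 [ 4.25449463e-04 -9.80448326e-05 -9.99999905e-01]]
```

```bash
python3 -m creep '[{"jaw":1,"travel":[0,0,20],"roll":0},{"jaw":1,"travel":[0,0,50],"roll":0},{"jaw":1,"travel":[0,0,80],"roll":0.03},{"jaw":1,"travel":[0,0,100],"roll":0.068},{"jaw":1,"travel":[0,0,100],"roll":0.068},{"jaw":1,"travel":[0,0,100],"roll":0.068},{"jaw":1,"travel":[0,0,100],"roll":0.068},{"jaw":1,"travel":[0,0,100],"roll":0.068}]' ; python3 - <<'E'
from rig import *
import cv2
s=observe();print(s['position'],s['tool_rot'],s['q'])
p,d=get_image("side");cv2.imwrite("pics/side2.png",p[:,:,::-1]);cv2.imwrite("pics/s2.png",cv2.resize(p[250:350,290:390,::-1],None,fx=6,fy=6,interpolation=2))
p,d=get_image("top");cv2.imwrite("pics/top2.png",p[:,:,::-1])
E
```

```text
time_s: 4.25
position: [0.4855, -0.0695, 0.2795]
tool_rot: [[0.942, -0.337, -0.002], [-0.337, -0.942, 0.001], [-0.003, -0.0, -1.0]]
ft_force: [-0.4, 0.6, -2.9]
grip_width: 0.0167
gripper_force: 78.3
[ 0.48553634 -0.06954639  0.2795029 ] [[ 9.41505070e-01 -3.36990762e-01 -2.33022663e-03]
 [-3.36989436e-01 -9.41507947e-01  9.51972404e-04]
 [-2.51473280e-03 -1.11025086e-04 -9.99996832e-01]] [-2.20117846e+01  2.38447528e+01  9.46214969e+01  5.99936532e-04
  6.16779734e+01  8.76815630e+01]
```

View pics/s2.png

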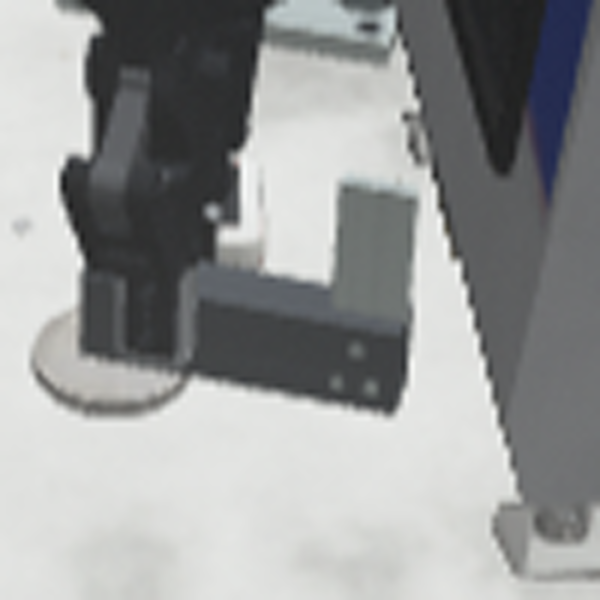

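The square hangs level in the grip, with the heel bottom at crop (395,413), the tail bottom at (80,354) and the blade top from (340,180) to (417,190). I'll fit its pose relative to the TCP.

```bash
python3 - <<'E'
from fit import *
S=lambda u,v:(290+u/6-.42,250+v/6-.42)
a,b=.0475,.009
o=[("side",(-a,-b,0),S(80,354)),("side",(a,-b,0),S(395,413)),("side",(a,-b,.03),S(408,322)),("side",(-a,-b,.03),S(80,270)),("side",(.0255,-.0025,.074),S(340,180)),("side",(.0475,-.0025,.074),S(417,190))]
p,r=fit(o,[.51,-.08,-.34,.1],True);print(p.round(4),r.tolist())
t=np.array([.48554,-.06955]);x=np.array([.9415,-.337]);y=np.array([.337,.9415])
d=p[:2]-t;print("sq origin in tool x,y(plate-like):",d@x,d@y,"sole below TCP",.2795-p[3])
E
```

```text
[ 0.5084 -0.0748 -0.3224  0.0983] [[0.1, -0.1], [0.3, -0.2], [-0.8, 1.2], [0.2, 0.3], [-0.1, -0.7], [0.1, -0.2]]
sq origin in tool x,y(plate-like): 0.02329286553223125 0.002720560492448266 sole below TCP 0.18124248668324083
```

```bash
python3 -m creep '[{"jaw":1,"travel":[-25,40,0],"roll":0},{"jaw":1,"travel":[-30,85,0],"roll":0},{"jaw":1,"travel":[-30,130,0],"roll":0},{"jaw":1,"travel":[-30,175,0],"roll":0},{"jaw":1,"travel":[-30,220,0],"roll":0},{"jaw":1,"travel":[-30,265,0],"roll":0},{"jaw":1,"travel":[-30,310,0],"roll":0},{"jaw":1,"travel":[-20,350,0],"roll":0},{"jaw":1,"travel":[0,381,0],"roll":0},{"jaw":1,"travel":[10,381,0],"roll":0},{"jaw":1,"travel":[10,381,0],"roll":0},{"jaw":1,"travel":[10,381,0],"roll":0}]' ; python3 - <<'E'
from rig import *
import cv2
s=observe();print(s['position'],s['tool_rot'],s['q'])
p,d=get_image("side");cv2.imwrite("pics/s3.png",cv2.resize(p[180:270,280:380,::-1],None,fx=6,fy=6,interpolation=2))
E
```

```text
time_s: 5.55
position: [0.4954, 0.3107, 0.2802]
tool_rot: [[0.941, -0.337, -0.002], [-0.337, -0.941, -0.001], [-0.001, 0.001, -1.0]]
ft_force: [-0.3, 0.3, -2.2]
grip_width: 0.0163
gripper_force: 78.7
[0.49541124 0.3106549  0.28016012] [[ 9.41361573e-01 -3.37395611e-01 -1.60924511e-03]
 [-3.37397004e-01 -9.41362202e-01 -6.82950431e-04]
 [-1.28445804e-03  1.18585777e-03 -9.99998472e-01]] [ 2.04991536e+01  3.17744311e+01  7.93379174e+01 -4.67429635e-03
  6.89877192e+01  1.30219171e+02]
```

View pics/s3.png

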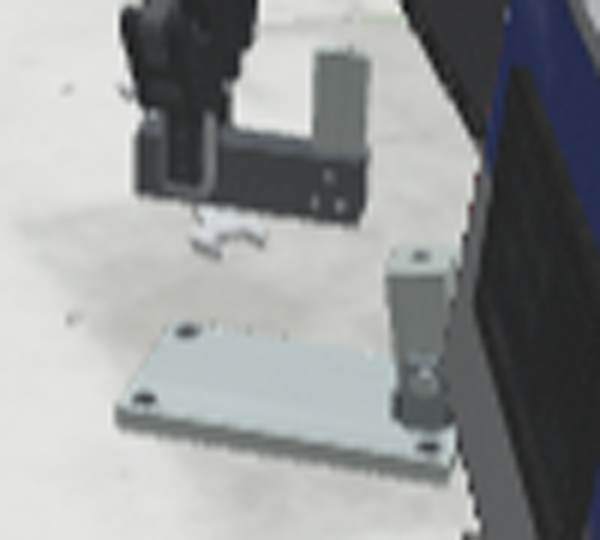

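The square hangs above the plate with its heel at crop (362,222), clear of the post top's near edge at (390,270). I'll descend and then touch the plate gently.

```bash
python3 -m creep '[{"jaw":1,"travel":[0,1,-25],"roll":0},{"jaw":1,"travel":[0,1,-50],"roll":0},{"jaw":1,"travel":[0,1,-70],"roll":0},{"jaw":1,"travel":[0,1,-80],"roll":0},{"jaw":1,"travel":[0,1,-83],"roll":0},{"jaw":1,"travel":[0,1,-83],"roll":0},{"jaw":1,"travel":[0,1,-83],"roll":0}]'; python3 -m creep '[{"jaw":1,"travel":[0,0,-1],"roll":0},{"jaw":1,"travel":[0,0,-2],"roll":0},{"jaw":1,"travel":[0,0,-3],"roll":0},{"jaw":1,"travel":[0,0,-3],"roll":0},{"jaw":1,"travel":[0,0,-3],"roll":0}]'
```

```text
time_s: 6.3
position: [0.4959, 0.3124, 0.1988]
tool_rot: [[0.942, -0.337, 0.002], [-0.337, -0.942, 0.001], [0.001, -0.001, -1.0]]
ft_force: [0.3, 0.0, -1.9]
grip_width: 0.0167
gripper_force: 78.7
time_s: 6.8
position: [0.4957, 0.3125, 0.1947]
tool_rot: [[0.942, -0.336, -0.0], [-0.336, -0.942, 0.0], [-0.0, 0.0, -1.0]]
ft_force: [-0.8, 1.0, -2.4]
grip_width: 0.0164
gripper_force: 78.7
```

```bash
python3 -m creep '[{"jaw":1,"travel":[5,-2,0],"roll":0},{"jaw":1,"travel":[9,-3,0],"roll":0},{"jaw":1,"travel":[9,-3,0],"roll":0},{"jaw":1,"travel":[9,-3,-1],"roll":0},{"jaw":1,"travel":[9,-3,-1],"roll":0}]'; python3 -m creep '[{"jaw":1,"travel":[0,0,-1],"roll":0},{"jaw":1,"travel":[0,0,-1],"roll":0}]';python3 -m creep '[{"jaw":1,"travel":[0,0,-1],"roll":0},{"jaw":1,"travel":[0,0,-1],"roll":0}]'
```

```text
time_s: 7.3
position: [0.5046, 0.3094, 0.1935]
tool_rot: [[0.942, -0.337, -0.0], [-0.337, -0.942, -0.0], [-0.0, 0.0, -1.0]]
ft_force: [-0.1, -0.3, -1.7]
grip_width: 0.0171
gripper_force: 78.7
time_s: 7.5
position: [0.5045, 0.3095, 0.1932]
tool_rot: [[0.942, -0.336, 0.0], [-0.336, -0.942, 0.0], [0.0, -0.0, -1.0]]
ft_force: [-1.8, -0.6, 3.5]
grip_width: 0.0166
gripper_force: 79.3
time_s: 7.7
position: [0.5045, 0.3095, 0.1931]
tool_rot: [[0.942, -0.336, 0.001], [-0.336, -0.942, 0.0], [0.001, -0.0, -1.0]]
ft_force: [-5.0, -1.7, 12.9]
grip_width: 0.0165
gripper_force: 80.7
```

```bash
python3 -m creep '[{"jaw":1,"travel":[1.9,-0.7,0.5],"roll":0},{"jaw":1,"travel":[3.8,-1.3,0.5],"roll":0},{"jaw":1,"travel":[3.8,-1.3,0.5],"roll":0}]'; python3 -m creep '[{"jaw":1,"travel":[1.9,-0.7,0],"roll":0},{"jaw":1,"travel":[2.8,-1,0],"roll":0},{"jaw":1,"travel":[2.8,-1,0],"roll":0}]'; python3 -m creep '[{"jaw":1,"travel":[0.9,-0.3,0],"roll":0},{"jaw":1,"travel":[1.9,-0.7,0],"roll":0},{"jaw":1,"travel":[1.9,-0.7,0],"roll":0}]'
```

```text
time_s: 8.0
position: [0.5081, 0.3085, 0.1931]
tool_rot: [[0.942, -0.336, -0.0], [-0.336, -0.942, 0.001], [-0.0, -0.001, -1.0]]
ft_force: [-5.0, 0.7, 7.9]
grip_width: 0.0163
gripper_force: 80.1
time_s: 8.3
position: [0.5105, 0.3077, 0.1931]
tool_rot: [[0.942, -0.336, -0.001], [-0.336, -0.942, 0.001], [-0.001, -0.001, -1.0]]
ft_force: [-6.9, 1.8, 9.3]
grip_width: 0.0162
gripper_force: 80.2
time_s: 8.6
position: [0.5123, 0.3071, 0.1931]
tool_rot: [[0.942, -0.336, -0.001], [-0.336, -0.942, 0.001], [-0.002, -0.001, -1.0]]
ft_force: [-8.6, 2.7, 9.1]
grip_width: 0.0164
gripper_force: 80.3
```

```bash
python3 -m creep '[{"jaw":1,"travel":[0.9,-0.3,0],"roll":0},{"jaw":1,"travel":[0.9,-0.3,0],"roll":0}]'; python3 -m creep '[{"jaw":1,"travel":[0.9,-0.3,0],"roll":0},{"jaw":1,"travel":[0.9,-0.3,0],"roll":0}]'; python3 -m creep '[{"jaw":1,"travel":[0.9,-0.3,0],"roll":0},{"jaw":1,"travel":[0.9,-0.3,0],"roll":0}]'; python3 -c "
from rig import *;s=observe();print(s['position'],s['wrist_torque'],s['ft_force'])"
```

```text
time_s: 8.8
position: [0.5131, 0.3068, 0.1931]
tool_rot: [[0.942, -0.336, -0.002], [-0.336, -0.942, 0.001], [-0.002, -0.0, -1.0]]
ft_force: [-8.7, 2.3, 9.9]
grip_width: 0.0165
gripper_force: 80.3
time_s: 9.0
position: [0.5139, 0.3065, 0.1931]
tool_rot: [[0.942, -0.336, -0.002], [-0.336, -0.942, 0.001], [-0.002, -0.0, -1.0]]
ft_force: [-8.3, 3.6, 9.6]
grip_width: 0.0167
gripper_force: 80.3
time_s: 9.2
position: [0.5147, 0.3063, 0.1931]
tool_rot: [[0.942, -0.336, -0.002], [-0.336, -0.942, 0.001], [-0.003, -0.0, -1.0]]
ft_force: [-9.3, 3.5, 10.4]
grip_width: 0.0162
gripper_force: 80.4
[0.51468699 0.30628453 0.19311659] [0.49842082 1.43143362 0.01058117] [-9.32181065  3.46588584 10.43358376]
```

```bash
python3 -m creep '[{"jaw":1,"travel":[0.9,-0.3,0],"roll":0},{"jaw":1,"travel":[0.9,-0.3,0],"roll":0}]'; python3 -m creep '[{"jaw":1,"travel":[0.9,-0.3,0],"roll":0},{"jaw":1,"travel":[0.9,-0.3,0],"roll":0}]'; python3 - <<'E'
from rig import *
import cv2
p,d=get_image("side");cv2.imwrite("pics/s4.png",cv2.resize(p[205:265,295:375,::-1],None,fx=10,fy=10,interpolation=2))
E
```

```text
time_s: 9.4
position: [0.515, 0.3062, 0.1931]
tool_rot: [[0.942, -0.336, -0.004], [-0.336, -0.942, 0.001], [-0.004, 0.0, -1.0]]
ft_force: [-14.3, 4.6, 12.7]
grip_width: 0.0164
gripper_force: 80.7
time_s: 9.6
position: [0.5153, 0.3062, 0.1931]
tool_rot: [[0.942, -0.336, -0.006], [-0.336, -0.942, 0.002], [-0.006, 0.0, -1.0]]
ft_force: [-17.3, 5.9, 14.2]
grip_width: 0.0163
gripper_force: 81.0
```

View pics/s4.png

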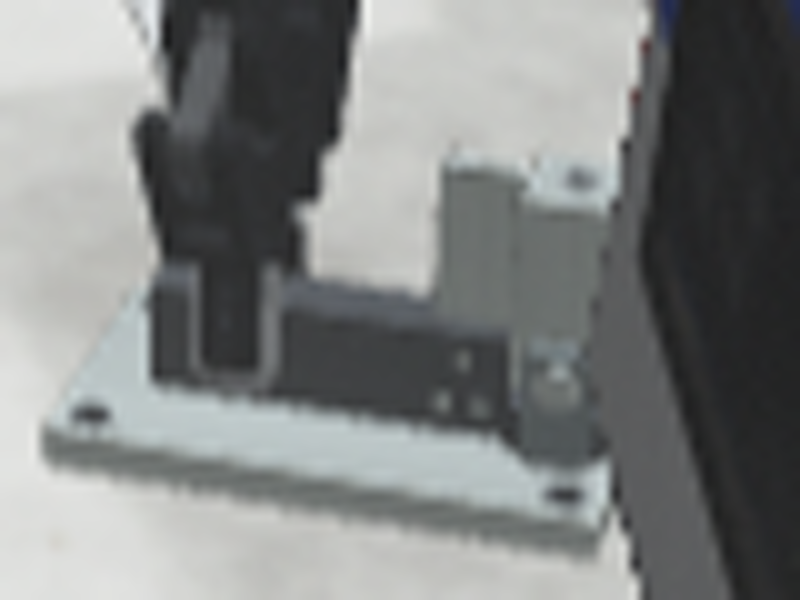

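The heel (crop 510,425) sits against the shoe, and the blade (crop 520,180) lies on the middle of the upright post. I'll press down a little more, let it settle and check.

```bash
python3 -m creep '[{"jaw":1,"travel":[0,0,-0.8],"roll":0},{"jaw":1,"travel":[0,0,-0.8],"roll":0},{"jaw":1,"travel":[0,0,-0.8],"roll":0},{"jaw":1,"travel":[0,0,-0.8],"roll":0},{"jaw":1,"travel":[0,0,-0.8],"roll":0},{"jaw":1,"travel":[0,0,-0.8],"roll":0}]'; python3 - <<'E'
from rig import *
import cv2
s=observe();print(s['wrist_torque'],max(abs(s['qvel'])))
p,d=get_image("side");cv2.imwrite("pics/s5.png",cv2.resize(p[205:265,295:375,::-1],None,fx=10,fy=10,interpolation=2))
E
```

```text
time_s: 10.25
position: [0.5152, 0.3062, 0.1931]
tool_rot: [[0.942, -0.336, -0.005], [-0.336, -0.942, 0.002], [-0.006, 0.0, -1.0]]
ft_force: [-19.2, 5.4, 21.1]
grip_width: 0.0163
gripper_force: 82.1
[ 0.7399112   2.84096451 -0.05473548] 0.04349626894953756
```

View pics/s5.png

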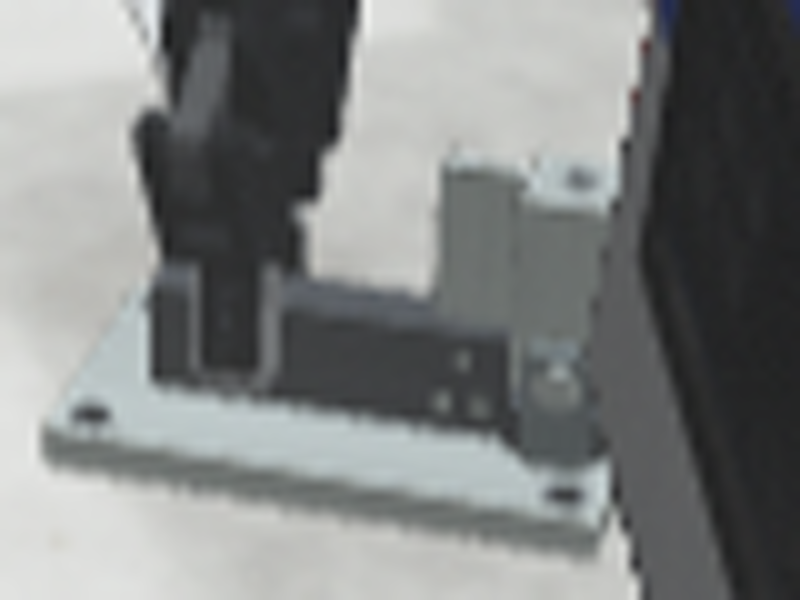

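The picture is unchanged: heel at crop (510,425), stock flat on the plate, blade on the upright post. The readings are steady, about 20 N down and 20 N in with an 82 N grip, so I'm handing it in.

```bash
python3 -c "
from rig import *;print(close_job())"
```

```text
the job is handed in; nothing more can be done
None
```

I handed the job in at about 10 s with the square still gripped at 82 N. It was pressed about 20 N down onto the plate and 20 N into the corner, holding the post upright in the last picture; no verdict came back.

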